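# Load the leaf drill jig and point out the bush to drill

## Task

The hinged drill jig stands open with the wooden block only part-way in: push the block along the channel until it is fully home against the end stop, then swing the hinged leaf down over it until it is completely shut. Then show me which hole to drill by pointing at the largest of the three drill bushes in the leaf: hold the fingertips about 2 cm straight above it for two seconds without touching anything. Do it all by pushing with the fingers, without lifting the block, and leave the things lying round the jig where they are.

Things in the scene. Friction and masses are not known exactly. Their poses are not given: they have to be found in the camera images.
- jig: Drill jig fixed to the bench. Origin on the bench top under mid-channel; x along the channel to the end stop, y left, z up. Base x -105 to +87 mm, 128 mm wide, 14 mm thick (= channel floor). Wooden fences: inner faces y = +-29.5 mm, 15 mm thick, x -48 to +45 mm, tops z = 46 mm. End stop face x = +45 mm. The leaf's hinge line runs along y at x = +60, z = 51 mm.
- block_center (a point): Centre of the loose brown wooden block, 85 mm long (along the channel), 55 wide, 30 high, 0.05 to 0.1 kg. It lies on the channel floor, top 44 mm above the bench, pulled back 20 to 50 mm from home. Fully home, its front end touches the end stop, this centre is at x = +2.5 mm in the jig's frame and its rear end at x = -40 mm.
- leaf (a joint): Leaf angle, rad: 0 shut (level), 1.57 upright, at most 1.95 (leaning back beyond the end stop). Stiff hinge: stays where left, 2 to 3 N at the tip moves it. Aluminium plate 84 mm wide, 8 thick, reaching 120 mm from the hinge line; shut, its top is 55 mm above the bench. A lip under it, 103 to 110 mm from the hinge, drops close behind the block: it shuts only if the block is home.
- leaf_tip (a point): Middle of the leaf's free edge, 120 mm from the hinge line, half-way through its thickness.
- large_bush (a point): Centre of the upper rim of the largest drill bush, a steel ring 28 mm across with a 14 mm bore, 5 mm proud of the leaf, on the leaf's middle line 38 mm from the hinge line; 60 mm above the bench when the leaf is shut. The two small bushes (16 mm across) stand side by side 46 mm from it, nearer the leaf's free edge.
- block: The same block; origin at the centre of its underside, its y axis along its 85 mm length.
- chuck_key: Drill chuck key, bystander, 70 x 72 x 17 mm, lying on the bench to the right of the jig. Origin at the centre of its underside.
- masking_tape: Roll of masking tape, bystander, 100 mm diameter, 24 mm high, lying beyond the jig's hinge end. Origin at the centre of its underside.
- sanding_block: Cork-brown sanding block, bystander, 62 x 102 x 30 mm, lying beyond the jig to its right. Origin at the centre of its underside.
Not all that is in view belongs to the job. What is shaped like the block but blue is not meant.

How it is judged:
By the outcome, as a careful person would: the job done as asked, in the order asked, and still so for the second after the job is handed in, with the robot touching nothing.
It also fails if it takes over 54 s, if anything falls off the work surface, if the arm or the gripper's body presses on something with over 40 N, if the wrist force passes 120 N, or if a joint passes its speed limit or range.

## Robot

A 6-joint arm with a two-finger parallel gripper is mounted at the origin on a cart in front of the work surface, level with it; the furniture and walls round the work are solid. World frame = base frame: x ahead of the robot, y to its left, z up, the work surface at z = 0. Lengths are in m, angles in rad, forces in N, time in s.
With the tool pointing down it reaches from about 0.35 to 0.85 m from the base axis. Payload 8.1 kg.
Tool frame: the origin (TCP) lies on the mounting face of the last link; the fingertips stand 186 mm ahead of it and the grasp point (between the pads) lies 167 mm ahead of it; y points along the fingers, x is the direction in which the jaws open and shut, and the axes are right-handed (so a half turn about y gives the same grasp; the last joint's range is limited). The gripper opens to 93 mm and grips with 3 to 60 N. Pads are 15 mm wide; open, the fingers measure 128 mm over their backs; the gripper's body (75 mm by 188 mm) begins 65 mm behind the grasp point.
Start: joints at [-1.357, 0.13, 1.488, -0, 1.523, -0.085], TCP at [0.177, -0.573, 0.405] pointing down, gripper open.
Joint ranges: [-2.96, 2.96], [-0.89, 2.26], [0.02, 2.5], [-1.34, 4.48], [0, 2.73], [-2.66, 2.66]. Speed limits (rad/s): [2.39, 2.39, 2.79, 3.14, 3.14, 3.14].

## Interface

Orientations are given as a rotation vector (axis times angle).
In Python, from plant import robot, imaging gives the robot as it stands.
- The arm moves only by the shell command python3 -m inch 'ROWS' [OPENING] [FORCE]. ROWS is JSON, a list of rows, each an object of numbers: "x", "y", "z": the shift along the tool's x, y, z in mm; "twist": the turn about the tool's y in rad. In form: [{"x": .., "y": .., "z": .., "twist": ..}, ...]. A call has 1 to 12 rows; each row shifts and turns the commanded pose from where the row before left it, along the tool's axes as they then stand; what a row does not reach is not made up. A row lasts 1/10 s, in which the tool goes at most 50 mm and 8.59 degrees, less where a joint would pass 70% of its speed; a pose out of reach is approached as far as the arm can. A call with a gripper value outside its range is refused whole. OPENING is the gripper command: -1 is shut, 1 is fully open, values between are in proportion, set as the call begins (- or left out, the last holds). The fingers move at their own pace and stop on an object; FORCE is the grip in N (left out, the last holds). Time passes only in rows, so rows that do not move let the fingers close. It gives the time, the measured TCP pose, the force and the opening at its end, in the units of the state.
- robot.read_state(): the state, without advancing time (a new reading comes with each control period).
- imaging.read_camera(name): name is "side" or "top" or "wrist"; returns a dict with "color" (400x640x3 uint8, red, green, blue), "depth" (400x640 float32, m along the optical axis (not along the pixel's ray), 0 where there is no reading), "fx", "fy", "cx", "cy" (pixels), "k1" (the pictures are not rectified: a ray, as slopes to the right and down, at radius r is drawn at 1 + k1 r^2 times it, then the intrinsics apply), "rvec" (rotation vector, rad) and "tvec" (3), from world to camera coordinates, as OpenCV has them; the wrist camera has in their place "tool_from_camera" (4x4, takes a point from camera to tool coordinates, whose origin is the TCP and whose axes are the tool frame's). Camera axes: x right, y down, z forward; pixel columns grow to the right and rows downward; lengths in m; the calibration is good to about 2 mm. A picture is of the moment at which its call begins: read the wrist's pose just before it.
- robot.close_job(): hands the job in, once; it reports no verdict.
The state is a dict: "t": time; "q": joint angles; "dq": joint speeds; "joint_torque": joint torques, N m; "tool_pos": TCP position; "orientation": TCP orientation; "force": force on the tool from outside, world axes, zero at the start; "wrist_torque": the same for the moment, N m; "opening": finger opening in m.
Only numpy, scipy, OpenCV 4.12 (cv2) and the standard library are available. Lean on these libraries where they do the work, as an engineer would, in place of code of your own. Each camera call takes 0.05 s, during which the arm holds its last target.

## Working session

There is one attempt and no reset: what is moved stays moved. The work goes in short steps, Python scripts to look and compute and a shell command to move; the robot and the scene stay as the last step left them, time stands still between calls to the robot, and variables do not carry over. Pictures are saved under pics/ and viewed, and the job is handed in when it is done.

```bash
ls; mkdir -p pics; cat > h.py <<'E'
import numpy as np, cv2
from plant import robot, imaging
def cam(n):
    s=robot.read_state(); c=imaging.read_camera(n)
    if 'rvec' in c:
        R=cv2.Rodrigues(np.array(c['rvec'],float))[0]; t=np.array(c['tvec'],float)
        c['R']=R.T; c['o']=-R.T@t
    else:
        T=np.array(c['tool_from_camera']); Rt=cv2.Rodrigues(np.array(s['orientation'],float))[0]
        c['R']=Rt@T[:3,:3]; c['o']=Rt@T[:3,3]+np.array(s['tool_pos'])
    return c
def ray(c,u,v):
    x=(u-c['cx'])/c['fx']; y=(v-c['cy'])/c['fy']; rd=np.hypot(x,y); r=rd
    for _ in range(30): r=rd/(1+c['k1']*r*r)
    k=r/rd if rd>0 else 1
    return np.array([x*k,y*k,1.])
def onplane(c,u,v,z):
    d=c['R']@ray(c,u,v); return c['o']+d*(z-c['o'][2])/d[2]
def bydepth(c,u,v):
    return c['o']+c['R']@ray(c,u,v)*c['depth'][int(round(v)),int(round(u))]
def project(c,P):
    p=c['R'].T@(np.array(P)-c['o']); x,y=p[0]/p[2],p[1]/p[2]; f=1+c['k1']*(x*x+y*y)
    return c['fx']*x*f+c['cx'], c['fy']*y*f+c['cy']
def save(c,name): cv2.imwrite('pics/'+name+'.png',c['color'][:,:,::-1])
E
python3 - <<'E'
from h import *
import pickle
s=robot.read_state(); print(s)
for n in ['side','top','wrist']:
    c=cam(n); save(c,n+'0'); pickle.dump(c,open(n+'0.pkl','wb')); print(n,c['o'],c['fx'],c['k1'])
E
```

```text
pics
{'t': 0.0, 'q': array([-1.35743209e+00,  1.31127688e-01,  1.48925213e+00,  1.71630332e-05,
        1.52301246e+00, -8.53706388e-02]), 'dq': array([ 0.00047466,  0.00035973, -0.00013723,  0.00141126, -0.00022176,
       -0.00135212]), 'joint_torque': array([ 2.45134259e-03, -5.59834313e+01, -4.91756094e+01,  7.68467761e-02,
        3.51993064e-02, -1.66309728e-04]), 'tool_pos': array([ 0.17657984, -0.57319006,  0.40372206]), 'orientation': array([-1.33460322,  0.98731043, -0.98508573]), 'force': array([-0.54687604,  0.7239348 , -0.3082431 ]), 'wrist_torque': array([-0.01636485,  0.07107078,  0.05721583]), 'opening': 0.09330008156955752}
side [ 0.38898452 -1.07830257  0.54100751] 382.9082405900158 0.00809452012221012
top [ 0.46870726 -0.37339894  0.90949894] 513.1763764463394 -0.12056450216055145
wrist [ 0.24605854 -0.55130025  0.38347738] 292.91646773208197 -0.03730165912881568
```

View pics/side0.png

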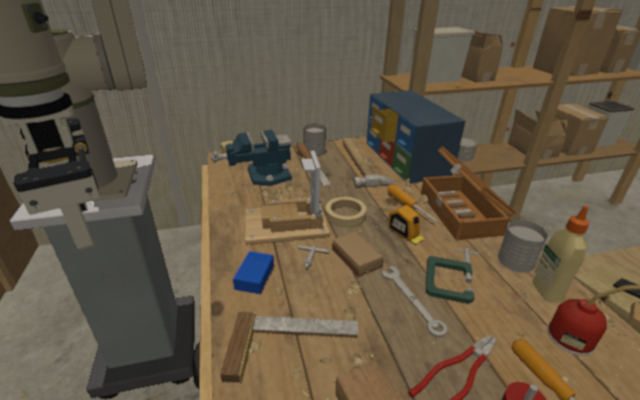

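View pics/top0.png

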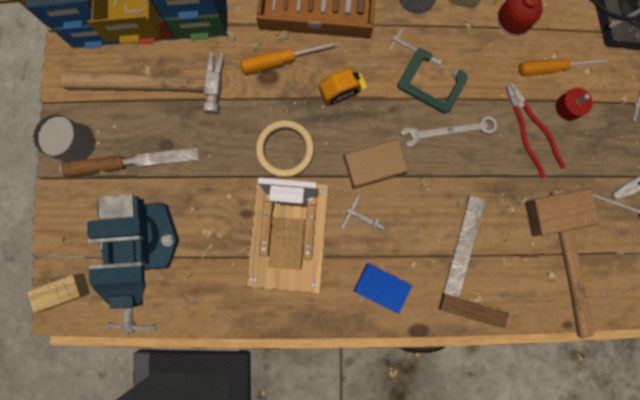

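View pics/wrist0.png

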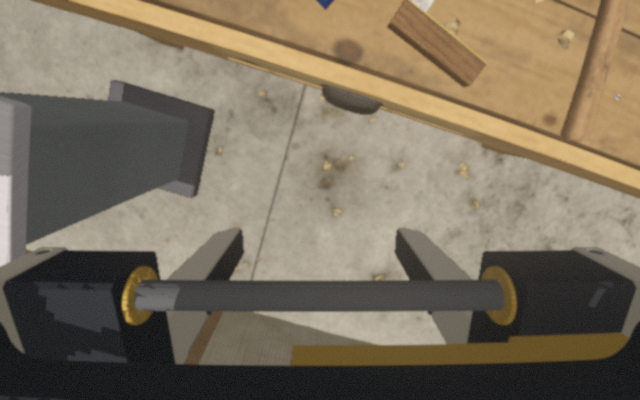

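```bash
python3 - <<'E'
from h import *
s=robot.read_state(); print(cv2.Rodrigues(np.array(s['orientation']))[0].round(3))
E
```

```text
[[ 0.294 -0.     0.956]
 [-0.956  0.001  0.294]
 [-0.001 -1.     0.   ]]
```

```bash
python3 - <<'E'
from h import *
import pickle
c=pickle.load(open('top0.pkl','rb'));im=c['color'][160:310,225:345,::-1]
cv2.imwrite('pics/topcrop.png',cv2.resize(im,None,fx=4.9,fy=4,interpolation=cv2.INTER_CUBIC) if 0 else cv2.resize(im,None,fx=4,fy=4,interpolation=cv2.INTER_CUBIC))
c=pickle.load(open('side0.pkl','rb'));im=c['color'][140:260,230:390,::-1]
cv2.imwrite('pics/sidecrop.png',cv2.resize(im,None,fx=5,fy=5,interpolation=cv2.INTER_CUBIC))
E
```

```text
(no output)
```

View pics/topcrop.png

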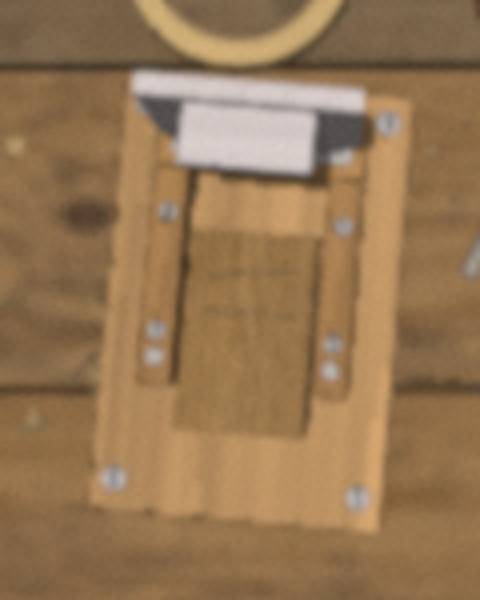

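View pics/sidecrop.png

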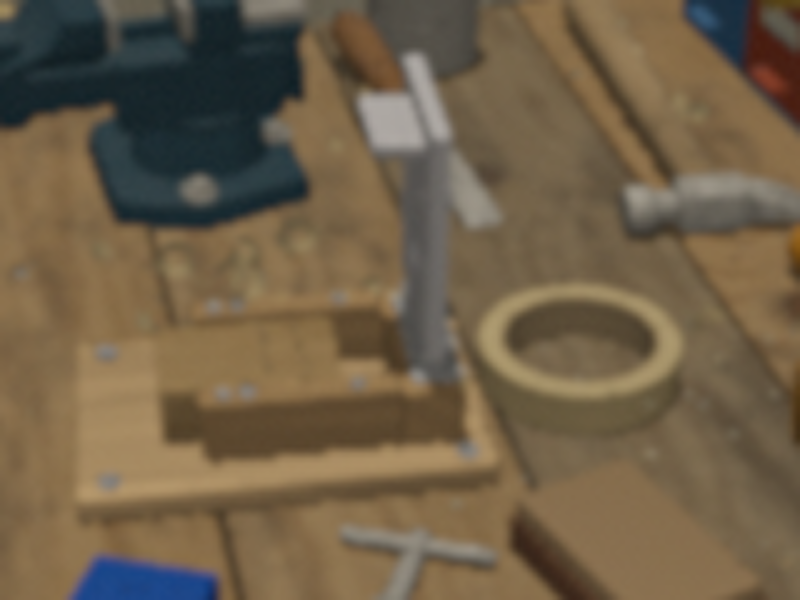

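```bash
cat > jig.py <<'E'
from h import *
E
python3 - <<'E'
from h import *
import pickle
c=pickle.load(open('top0.pkl','rb'))
f=lambda x,y:(x/4+225-.375,y/4+160-.375)
P={k:onplane(c,*f(*p),z) for k,p,z in [('nl',(92,503),.014),('nr',(379,530),.014),('fr',(412,98),.014),('b_nl',(174,430),.044),('b_nr',(304,437),.044),('b_fr',(319,235),.044),('b_fl',(190,231),.044),('fen_nl',(138,383),.046),('fen_nr',(349,398),.046)]}
for k,v in P.items(): print(k,v.round(4))
d=P['fr']-P['nr']; print('len',np.hypot(*d[:2]),'wid',np.hypot(*(P['nl']-P['nr'])[:2]),'bw',np.hypot(*(P['b_nl']-P['b_nr'])[:2]),'bl',np.hypot(*(P['b_fr']-P['b_nr'])[:2]))
a1=np.arctan2(d[1],d[0]); e=P['nl']-P['nr']; a2=np.arctan2(-e[0],e[1]); print('yaw',a1,a2)
g=P['fen_nl']-P['fen_nr'];print('fence',np.hypot(*g[:2]),np.arctan2(-g[0],g[1]))
a=(a1*192+a2*128)/320
g=P['b_fr']-P['b_nr'];print('blockyaw',np.arctan2(g[1],g[0]))
X=np.array([np.cos(a),np.sin(a)]);Y=np.array([-X[1],X[0]])
O=[(P['nl']+P['nr'])[:2]/2+.105*X, P['fr'][:2]-.087*X+.064*Y, P['nr'][:2]+.105*X+.064*Y]
print(O); O=np.mean(O,0)
for k in P: print(k,(P[k][:2]-O)@X,(P[k][:2]-O)@Y)
# depth checks
for n,p in [('block',(250,330)),('base',(250,480)),('lip',(250,135)),('tipedge',(250,90)),('bench',(50,300))]:
    q=bydepth(c,*f(*p)); print(n,q.round(4),((q[:2]-O)@X).round(4),((q[:2]-O)@Y).round(4))
print(O,a)
s=pickle.load(open('side0.pkl','rb'))
f=lambda x,y:(x/5+230-.4,y/5+140-.4)
for n,p in [('tip',(437,140)),('tip far',(405,55)),('leafmid',(430,220)),('lip',(390,120)),('tape',(580,400))]:
    q=bydepth(s,*f(*p)); print(n,q.round(4),((q[:2]-O)@X).round(4),((q[:2]-O)@Y).round(4))
E
```

```text
nl [ 0.4146 -0.2609  0.014 ]
nr [ 0.4026 -0.3851  0.014 ]
fr [ 0.5908 -0.4007  0.014 ]
b_nl [ 0.4468 -0.299   0.044 ]
b_nr [ 0.4437 -0.3535  0.044 ]
b_fr [ 0.5285 -0.36    0.044 ]
b_fl [ 0.5304 -0.3055  0.044 ]
fen_nl [ 0.4665 -0.284   0.046 ]
fen_nr [ 0.4599 -0.3724  0.046 ]
len 0.18888514047211097 wid 0.12479794502392332 bw 0.05458834077829426 bl 0.08506978119331984
yaw -0.08230278932536272 -0.09637163386632965
fence 0.08864528345107868 -0.07424045321964788
blockyaw -0.07683573551427172
[array([ 0.51315744, -0.33223542]), array([ 0.50976109, -0.32925946]), array([ 0.51277355, -0.33059211])]
nl -0.103082845502203 0.0609735980885148
nr -0.1041362907239876 -0.06381990068188945
fr 0.08474585883708316 -0.06275694802142337
b_nl -0.06765647205098128 0.025844604353622517
b_nr -0.06596414376546504 -0.028717497639438795
b_fr 0.019100401863432967 -0.0277737025194892
b_fl 0.0162105041803415 0.026693103894651782
fen_nl -0.0493529237231803 0.04249265607681882
fen_nr -0.04813941887413438 -0.0461443208803373
block [ 0.4885 -0.331   0.045 ] -0.0233 -0.0023
base [ 0.4244 -0.3294  0.015 ] -0.0873 -0.0064
lip [ 0.5576 -0.3365  0.1585] 0.046 -0.0018
tipedge [ 0.5723 -0.3372  0.1729] 0.0607 -0.0011
bench [ 0.503  -0.2403  0.002 ] -0.0168 0.0893
[ 0.51189736 -0.33069566] -0.08793032714174949
tip [ 0.5675 -0.3782  0.169 ] 0.0595 -0.0424
tip far [ 0.5727 -0.2971  0.1713] 0.0576 0.0388
leafmid [ 0.5644 -0.3794  0.1312] 0.0565 -0.0439
lip [ 0.5557 -0.3403  0.1613] 0.0445 -0.0057
tape [ 0.6393 -0.3748  0.021 ] 0.1308 -0.0327
```

The jig is around (287,237) in the top view. Its leaf is upright, and the block lies about 27 mm short of home. There are two block-shaped things: the brown one in the channel at (287,243) and a blue one loose at (383,288). The brown one in the channel is the one meant, as the enlarged crop shows. I'll align the tool with the jig and shut the fingers.

```bash
cat > jig.py <<'E'
from h import *
A=-0.082; O=np.array([0.512,-0.332]); X=np.array([np.cos(A),np.sin(A)]);Y=np.array([-X[1],X[0]])
def j(p): p=np.array(p); return np.array([(p[:2]-O)@X,(p[:2]-O)@Y,p[2]])*1000
def w(p): p=np.array(p)/1000; return np.r_[O+p[0]*X+p[1]*Y,p[2]]
def st():
    s=robot.read_state(); R=cv2.Rodrigues(np.array(s['orientation']))[0]
    p=np.array(s['tool_pos']); tip=p+.186*R[:,1]
    F=np.array(s['force'])
    print('t',round(s['t'],2),'tip_jig',j(tip).round(1),'yaw err',round(np.arctan2(R[1,2],R[0,2])-A,4),'tilt',R[2].round(3),'Fjig',np.array([F[:2]@X,F[:2]@Y,F[2]]).round(2),'open',round(s['opening'],4),'q',np.array(s['q']).round(2))
if __name__=='__main__': st()
E
python3 -m inch '[{"twist":0.095},{"twist":0.095},{"twist":0.095},{"twist":0.095},{},{}]' -1 20; python3 jig.py
```

```text
t 0.15 tip_jig [-314.6 -267.7  218. ] yaw err 0.3808 tilt [-0.001 -1.     0.   ] Fjig [-0.18  0.7  -0.06] open 0.093 q [-1.36  0.13  1.49 -0.    1.52 -0.09]$[0]: bad value
```

```bash
python3 -m inch '[{"x":0,"y":0,"z":0,"twist":0.095},{"x":0,"y":0,"z":0,"twist":0.095},{"x":0,"y":0,"z":0,"twist":0.095},{"x":0,"y":0,"z":0,"twist":0.095},{"x":0,"y":0,"z":0,"twist":0},{"x":0,"y":0,"z":0,"twist":0}]' -1 20; python3 jig.py
```

```text
t: 0.75
tool_pos: [0.1766, -0.5734, 0.4044]
orientation: [-1.171, 1.267, -1.266]
force: [0.1, -0.5, 1.3]
opening: 0.0499
t 0.75 tip_jig [-314.5 -267.9  218.4] yaw err 0.0036 tilt [-0.001 -1.    -0.   ] Fjig [ 0.09 -0.47  1.27] open 0.0499 q [-1.36  0.13  1.49 -0.    1.52  0.29]
```

```bash
python3 -m inch '[{"x":-12,"y":0,"z":10,"twist":0},{"x":-26,"y":0,"z":21,"twist":0},{"x":-26,"y":0,"z":21,"twist":0},{"x":-26,"y":0,"z":21,"twist":0},{"x":-26,"y":0,"z":21,"twist":0},{"x":-26,"y":0,"z":21,"twist":0},{"x":-26,"y":0,"z":21,"twist":0},{"x":-26,"y":0,"z":21,"twist":0},{"x":-26,"y":0,"z":21,"twist":0},{"x":-26,"y":0,"z":21,"twist":0},{"x":-22,"y":0,"z":20,"twist":0},{"x":0,"y":0,"z":0,"twist":0}]'; python3 - <<'E'
from jig import *
import pickle
st();c=cam('wrist');save(c,'w1');pickle.dump(c,open('w1.pkl','wb'))
E
```

```text
t: 1.95
tool_pos: [0.4188, -0.3208, 0.4048]
orientation: [-1.171, 1.264, -1.264]
force: [-0.4, 0.1, -0.2]
opening: 0.0005
t 1.95 tip_jig [-93.6   3.7 218.8] yaw err 0.0063 tilt [-0.001 -1.     0.001] Fjig [-0.43  0.05 -0.17] open 0.0005 q [-0.75 -0.07  1.69  0.    1.52  0.89]
```

View pics/w1.png

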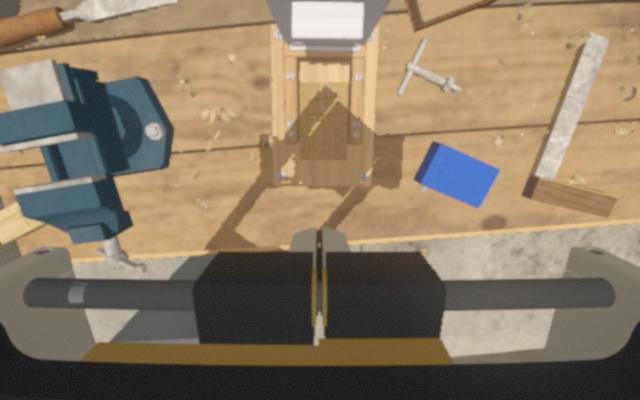

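```bash
python3 - <<'E'
from h import *
import pickle
c=pickle.load(open('w1.pkl','rb'));im=c['color'][30:200,250:400,::-1]
cv2.imwrite('pics/w1crop.png',cv2.resize(im,None,fx=3.5,fy=3.5,interpolation=cv2.INTER_CUBIC))
E
```

```text
(no output)
```

View pics/w1crop.png

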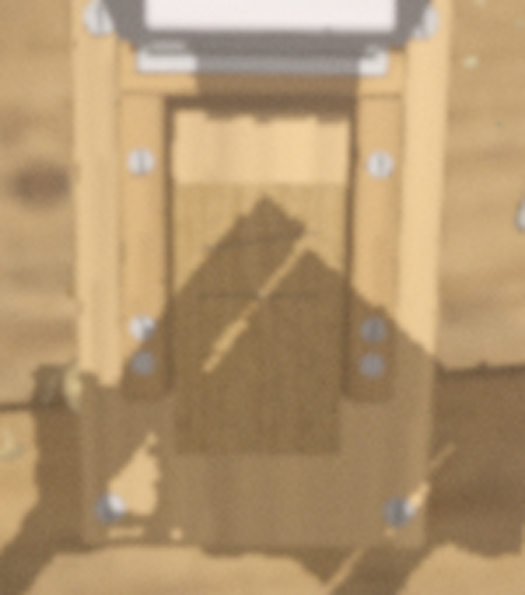

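```bash
python3 - <<'E'
from jig import *
import pickle
c=pickle.load(open('w1.pkl','rb'))
f=lambda x,y:(x/3.5+250-.36,y/3.5+30-.36)
for n,p,z in [('base nl',(82,545),.014),('base nr',(425,545),.014),('base l',(74,100),.014),('base r',(446,100),.014),('fence nl',(122,400),.046),('fence nr',(394,402),.046),('fence l',(120,100),.046),('fence r',(401,100),.046),('b nl',(173,453),.044),('b nr',(341,453),.044),('b fl',(173,183),.044),('b fr',(348,183),.044)]:
    print(n,j(onplane(c,*f(*p),z)).round(1))
E
```

```text
base nl [-104.4   63.9   14. ]
base nr [-103.6  -63.2   14. ]
base l [48.2 61.7 14. ]
base r [ 49.  -62.8  14. ]
fence nl [-48.6  44.1  46. ]
fence nr [-48.7 -44.7  46. ]
fence l [42.2 42.7 46. ]
fence r [ 42.7 -43.2  46. ]
b nl [-66.1  27.7  44. ]
b nr [-65.8 -28.1  44. ]
b fl [18.5 26.9 44. ]
b fr [ 18.8 -27.8  44. ]
```

```bash
python3 -m inch '[{"x":2,"y":12,"z":0,"twist":0.006},{"x":2,"y":25,"z":0,"twist":0},{"x":0,"y":30,"z":0,"twist":0},{"x":0,"y":30,"z":0,"twist":0},{"x":0,"y":30,"z":0,"twist":0},{"x":0,"y":30,"z":0,"twist":0},{"x":0,"y":24,"z":0,"twist":0},{"x":0,"y":10,"z":0,"twist":0},{"x":0,"y":0,"z":0,"twist":0},{"x":0,"y":0,"z":0,"twist":0}]'; python3 jig.py
```

```text
t: 3.0
tool_pos: [0.4163, -0.3287, 0.2145]
orientation: [-1.166, 1.273, -1.274]
force: [0.0, -0.4, 0.3]
opening: 0.0006
t 3.0 tip_jig [-95.6  -4.6  28.5] yaw err -0.0059 tilt [ 0.001 -1.     0.001] Fjig [ 0.07 -0.38  0.35] open 0.0006 q [-0.77  0.12  1.86 -0.    1.16  0.89]
```

```bash
python3 -m inch '[{"x":-4,"y":0,"z":6,"twist":-0.004},{"x":0,"y":0,"z":8,"twist":0},{"x":0,"y":0,"z":5,"twist":0},{"x":0,"y":0,"z":3,"twist":0},{"x":0,"y":0,"z":3,"twist":0},{"x":0,"y":0,"z":3,"twist":0},{"x":0,"y":0,"z":3,"twist":0},{"x":0,"y":0,"z":3,"twist":0}]'; python3 jig.py;  python3 -m inch '[{"x":0,"y":0,"z":3,"twist":0},{"x":0,"y":0,"z":3,"twist":0},{"x":0,"y":0,"z":2,"twist":0},{"x":0,"y":0,"z":2,"twist":0},{"x":0,"y":0,"z":0,"twist":0}]'; python3 jig.py
```

```text
t: 3.8
tool_pos: [0.4507, -0.3269, 0.2137]
orientation: [-1.169, 1.27, -1.27]
force: [-1.4, 0.3, 0.6]
opening: 0.0005
t 3.8 tip_jig [-61.5   0.   27.7] yaw err -0.0013 tilt [-0. -1. -0.] Fjig [-1.41  0.21  0.6 ] open 0.0005 q [-0.72  0.19  1.79 -0.    1.16  0.93]
t: 4.3
tool_pos: [0.4608, -0.3277, 0.2138]
orientation: [-1.169, 1.27, -1.27]
force: [0.3, -0.2, 0.6]
opening: 0.0006
t 4.3 tip_jig [-51.3   0.   27.8] yaw err -0.0011 tilt [ 0. -1.  0.] Fjig [ 0.35 -0.2   0.6 ] open 0.0006 q [-0.71  0.21  1.76  0.    1.17  0.94]
```

Now I'll push slowly until the end stop is felt.

```bash
for i in 1 2; do python3 -m inch '[{"x":0,"y":0,"z":1,"twist":0},{"x":0,"y":0,"z":0.5,"twist":0},{"x":0,"y":0,"z":0.5,"twist":0},{"x":0,"y":0,"z":0,"twist":0}]'>/dev/null; python3 jig.py; done
```

```text
t 4.7 tip_jig [-50.1   0.   27.7] yaw err -0.0012 tilt [-0.    -1.    -0.001] Fjig [-3.68  0.39  3.4 ] open 0.0002 q [-0.71  0.22  1.76 -0.    1.17  0.95]
t 5.1 tip_jig [-50.1   0.1  27.7] yaw err -0.0013 tilt [-0.001 -1.    -0.005] Fjig [-14.93   2.21  12.18] open 0.0002 q [-0.71  0.22  1.75 -0.    1.17  0.95]
```

```bash
python3 - <<'E'
from jig import *
import pickle
c=cam('wrist');save(c,'w2');pickle.dump(c,open('w2.pkl','wb'))
c=cam('side');pickle.dump(c,open('s2.pkl','wb'));im=c['color'][80:260,210:400,::-1]
cv2.imwrite('pics/s2.png',cv2.resize(im,None,fx=3.3,fy=3.3,interpolation=cv2.INTER_CUBIC))
st();print(robot.read_state()['wrist_torque'])
E
```

```text
t 5.2 tip_jig [-50.1   0.   27.8] yaw err -0.0014 tilt [-0.001 -1.    -0.005] Fjig [-14.91   1.12  11.96] open 0.0005 q [-0.71  0.22  1.75 -0.    1.17  0.95]
[ 0.50247207  2.52148994 -0.0552358 ]
```

View pics/w2.png

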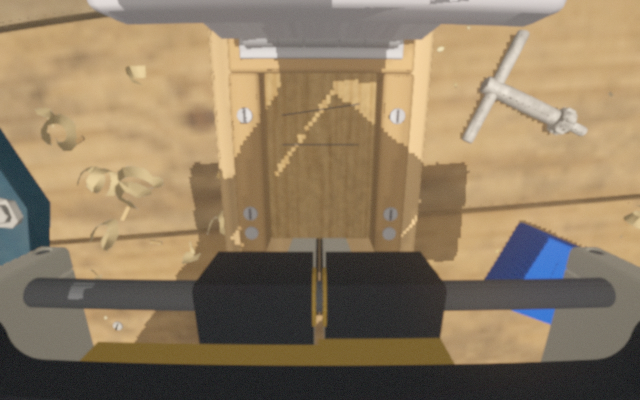

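View pics/s2.png

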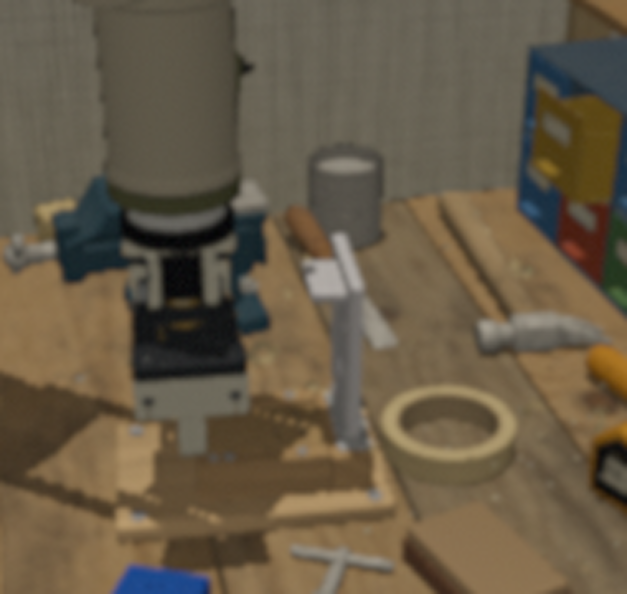

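```bash
python3 -m inch '[{"x":0,"y":0,"z":-8,"twist":0},{"x":0,"y":0,"z":-17,"twist":0},{"x":0,"y":-15,"z":-10,"twist":0},{"x":0,"y":-30,"z":0,"twist":0},{"x":0,"y":-35,"z":0,"twist":0},{"x":0,"y":-35,"z":0,"twist":0},{"x":0,"y":-35,"z":0,"twist":0},{"x":0,"y":-30,"z":0,"twist":0},{"x":0,"y":-10,"z":0,"twist":0},{"x":0,"y":0,"z":0,"twist":0},{"x":0,"y":0,"z":0,"twist":0}]'; python3 - <<'E'
from jig import *
import pickle
st()
c=cam('wrist');pickle.dump(c,open('w3.pkl','wb'));im=c['color'][0:200,230:410,::-1]
cv2.imwrite('pics/w3.png',cv2.resize(im,None,fx=3,fy=3,interpolation=cv2.INTER_CUBIC))
E
```

```text
t: 6.3
tool_pos: [0.4294, -0.325, 0.402]
orientation: [-1.169, 1.272, -1.269]
force: [0.5, -0.2, -0.4]
opening: 0.0006
t 6.3 tip_jig [-83.1   0.5 216. ] yaw err -0.0011 tilt [-0.001 -1.    -0.001] Fjig [ 0.47 -0.11 -0.39] open 0.0006 q [-0.74 -0.03  1.66  0.    1.51  0.91]
```

View pics/w3.png

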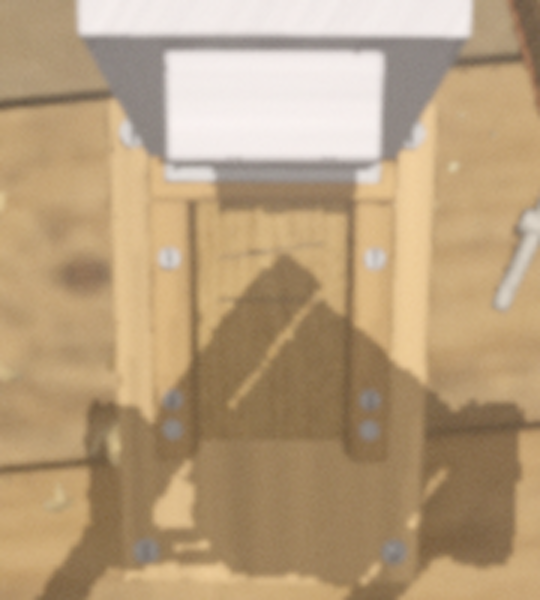

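```bash
python3 - <<'E'
from jig import *
import pickle
c=pickle.load(open('w3.pkl','rb'))
f=lambda x,y:(x/3+230-.33,y/3-.33)
for n,p,z in [('b nl',(198,438),.044),('b nr',(345,438),.044),('b far',(270,205),.044),('fence nl',(157,458),.046),('fence nr',(386,458),.046)]:
    print(n,j(onplane(c,*f(*p),z)).round(1))
for n,p in [('lip inner',(275,60)),('lip outer edge',(275,155)),('tip top',(275,15)),('tip edge front',(275,32)),('bluelow',(110,60))]: print(n,j(bydepth(c,*f(*p))).round(1))
E
```

```text
b nl [-40.1  27.7  44. ]
b nr [-40.2 -28.2  44. ]
b far [42.5  0.3 44. ]
fence nl [-47.5  43.3  46. ]
fence nr [-47.6 -43.7  46. ]
lip inner [ 55.4  -0.7 159.8]
lip outer edge [ 35.1  -0.7 160.9]
tip top [ 60.8  -0.6 171. ]
tip edge front [ 57.4  -0.6 171.5]
bluelow [ 57.9  38.1 152. ]
```

```bash
python3 -m inch '[{"x":0,"y":-2,"z":10,"twist":0},{"x":0,"y":0,"z":22,"twist":0},{"x":0,"y":0,"z":28,"twist":0},{"x":0,"y":0,"z":28,"twist":0},{"x":0,"y":0,"z":28,"twist":0},{"x":0,"y":0,"z":28,"twist":0},{"x":0,"y":0,"z":26,"twist":0},{"x":0,"y":0,"z":15,"twist":0},{"x":0,"y":0,"z":0,"twist":0},{"x":0,"y":0,"z":0,"twist":0}]'; python3 jig.py
```

```text
t: 7.35
tool_pos: [0.6142, -0.3403, 0.4039]
orientation: [-1.17, 1.272, -1.268]
force: [-0.4, -0.3, -0.2]
opening: 0.0008
t 7.35 tip_jig [102.1   0.3 217.9] yaw err -0.0007 tilt [-0.001 -1.    -0.002] Fjig [-0.42 -0.32 -0.16] open 0.0008 q [-0.58  0.41  1.16 -0.    1.57  1.07]
```

```bash
python3 -m inch '[{"x":0,"y":10,"z":0,"twist":0},{"x":0,"y":20,"z":0,"twist":0},{"x":0,"y":18,"z":-4,"twist":0},{"x":0,"y":6,"z":-8,"twist":0},{"x":0,"y":0,"z":-8,"twist":0},{"x":0,"y":0,"z":-3,"twist":0},{"x":0,"y":0,"z":0,"twist":0},{"x":0,"y":0,"z":0,"twist":0}]'; python3 jig.py
```

```text
t: 8.15
tool_pos: [0.5912, -0.3388, 0.3529]
orientation: [-1.168, 1.269, -1.272]
force: [-0.4, 0.6, -0.3]
opening: 0.0006
t 8.15 tip_jig [ 79.8  -0.5 166.9] yaw err -0.0015 tilt [ 0.001 -1.     0.002] Fjig [-0.46  0.58 -0.31] open 0.0006 q [-0.6   0.37  1.3   0.    1.47  1.06]
```

```bash
python3 -m inch '[{"x":0,"y":2,"z":-3,"twist":0},{"x":0,"y":1,"z":-5,"twist":0},{"x":0,"y":0,"z":-6,"twist":0},{"x":0,"y":0.5,"z":-6,"twist":0},{"x":0,"y":0.5,"z":-6,"twist":0},{"x":0,"y":1,"z":-6,"twist":0},{"x":0,"y":1.5,"z":-6,"twist":0},{"x":0,"y":1.5,"z":-6,"twist":0}]'; python3 jig.py
```

```text
t: 8.95
tool_pos: [0.5467, -0.3349, 0.3436]
orientation: [-1.169, 1.27, -1.27]
force: [1.4, 0.2, -0.3]
opening: 0.0005
t 8.95 tip_jig [ 34.8   0.  157.6] yaw err -0.0012 tilt [-0. -1. -0.] Fjig [ 1.37  0.3  -0.3 ] open 0.0005 q [-0.63  0.27  1.44  0.    1.43  1.02]
```

```bash
python3 -m inch '[{"x":0,"y":2,"z":-6,"twist":0},{"x":0,"y":2,"z":-6,"twist":0},{"x":0,"y":3,"z":-6,"twist":0},{"x":0,"y":3.3,"z":-5.5,"twist":0},{"x":0,"y":3.5,"z":-5.5,"twist":0},{"x":0,"y":4,"z":-5.5,"twist":0},{"x":0,"y":4.3,"z":-5,"twist":0},{"x":0,"y":4.5,"z":-4.8,"twist":0},{"x":0,"y":4.6,"z":-4.6,"twist":0}]'; python3 - <<'E'
from jig import *
st()
c=cam('side');im=c['color'][80:260,210:400,::-1]
cv2.imwrite('pics/s4.png',cv2.resize(im,None,fx=3,fy=3,interpolation=cv2.INTER_CUBIC))
E
```

```text
t: 9.85
tool_pos: [0.498, -0.3309, 0.3121]
orientation: [-1.169, 1.27, -1.27]
force: [0.7, 1.5, 0.5]
opening: 0.0005
t 9.85 tip_jig [-14.   -0.  126.1] yaw err -0.0012 tilt [ 0. -1. -0.] Fjig [0.61 1.55 0.53] open 0.0005 q [-0.67  0.19  1.6  -0.    1.36  0.98]
```

View pics/s4.png

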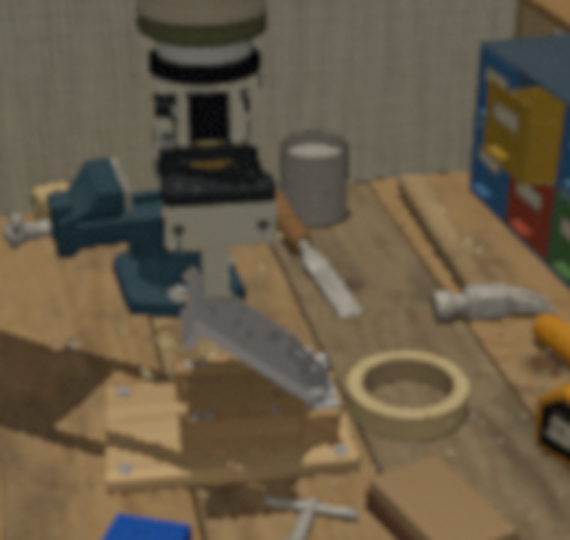

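The leaf is at about 40° with the finger near its free edge, so I'll continue along the arc.

```bash
python3 -m inch '[{"x":0,"y":5,"z":-4.2,"twist":0},{"x":0,"y":5.2,"z":-4,"twist":0},{"x":0,"y":5.5,"z":-3.7,"twist":0},{"x":0,"y":5.8,"z":-3.2,"twist":0},{"x":0,"y":5.8,"z":-3,"twist":0},{"x":0,"y":6,"z":-2.7,"twist":0},{"x":0,"y":6,"z":-2.2,"twist":0},{"x":0,"y":6,"z":-2,"twist":0},{"x":0,"y":6.3,"z":-1.6,"twist":0}]';python3 jig.py;  python3 -m inch '[{"x":0,"y":5,"z":-1,"twist":0},{"x":0,"y":4,"z":-0.6,"twist":0},{"x":0,"y":3,"z":-0.4,"twist":0},{"x":0,"y":2,"z":-0.2,"twist":0},{"x":0,"y":0,"z":0,"twist":0}]';python3 jig.py
```

```text
t: 10.8
tool_pos: [0.4718, -0.3287, 0.2604]
orientation: [-1.169, 1.27, -1.27]
force: [-0.5, 0.8, 0.2]
opening: 0.0006
t 10.8 tip_jig [-40.3   0.   74.4] yaw err -0.0012 tilt [-0. -1.  0.] Fjig [-0.6   0.78  0.23] open 0.0006 q [-0.7   0.18  1.71  0.    1.26  0.96]
t: 11.3
tool_pos: [0.4697, -0.3285, 0.2467]
orientation: [-1.169, 1.271, -1.27]
force: [0.0, -0.0, -0.3]
opening: 0.0009
t 11.3 tip_jig [-42.5   0.1  60.7] yaw err -0.0012 tilt [-0. -1. -0.] Fjig [ 0.02 -0.01 -0.32] open 0.0009 q [-0.7   0.19  1.72  0.    1.23  0.95]
```

```bash
for i in 1 2 3; do python3 -m inch '[{"x":0,"y":1,"z":0,"twist":0},{"x":0,"y":1,"z":0,"twist":0},{"x":0,"y":0,"z":0,"twist":0}]'>/dev/null; python3 jig.py; done
```

```text
t 11.6 tip_jig [-42.3   0.   58.9] yaw err -0.0012 tilt [ 0. -1.  0.] Fjig [-0.72  0.5  -0.57] open 0.0008 q [-0.7   0.19  1.72  0.    1.23  0.95]
t 11.9 tip_jig [-42.4   0.1  56.8] yaw err -0.0013 tilt [-0. -1. -0.] Fjig [-0.7  -0.13 -0.31] open 0.0005 q [-0.7   0.19  1.72 -0.    1.22  0.95]
t 12.2 tip_jig [-42.3  -0.1  55.4] yaw err -0.0012 tilt [ 0. -1.  0.] Fjig [-1.49  0.62  4.68] open 0.0008 q [-0.7   0.2   1.72 -0.    1.22  0.95]
```

```bash
for i in 1 2; do python3 -m inch '[{"x":0,"y":0.7,"z":0,"twist":0},{"x":0,"y":0.7,"z":0,"twist":0},{"x":0,"y":0,"z":0,"twist":0}]'>/dev/null; python3 jig.py; done
```

```text
t 12.5 tip_jig [-42.2  -0.1  55.2] yaw err -0.0011 tilt [ 0. -1.  0.] Fjig [-7.26  4.37 14.86] open 0.0006 q [-0.7   0.2   1.72 -0.    1.22  0.95]
t 12.8 tip_jig [-42.2  -0.1  55.1] yaw err -0.001 tilt [ 0. -1.  0.] Fjig [-11.97   7.12  25.93] open 0.0005 q [-0.7   0.2   1.72 -0.    1.22  0.95]
```

The leaf met a hard stop at z = 55.1 mm, where the shut top should be at 55 mm. Next I'll lift clear and check.

```bash
python3 -m inch '[{"x":0,"y":-6,"z":0,"twist":0},{"x":0,"y":-20,"z":0,"twist":0},{"x":0,"y":-30,"z":-10,"twist":0},{"x":0,"y":-30,"z":-25,"twist":0},{"x":0,"y":-20,"z":-25,"twist":0},{"x":0,"y":-5,"z":-10,"twist":0},{"x":0,"y":0,"z":0,"twist":0},{"x":0,"y":0,"z":0,"twist":0}]'; python3 - <<'E'
from jig import *
import pickle
st()
c=cam('wrist');pickle.dump(c,open('w5.pkl','wb'));im=c['color'][0:240,210:430,::-1]
cv2.imwrite('pics/w5.png',cv2.resize(im,None,fx=2.5,fy=2.5,interpolation=cv2.INTER_CUBIC))
c=cam('side');pickle.dump(c,open('s5.pkl','wb'));im=c['color'][140:260,210:400,::-1]
cv2.imwrite('pics/s5.png',cv2.resize(im,None,fx=4,fy=4,interpolation=cv2.INTER_CUBIC))
E
```

```text
t: 13.6
tool_pos: [0.4002, -0.3226, 0.348]
orientation: [-1.168, 1.271, -1.27]
force: [0.7, -0.1, 0.3]
opening: 0.0002
t 13.6 tip_jig [-112.3    0.4  162. ] yaw err -0.0016 tilt [-0.001 -1.    -0.   ] Fjig [ 0.73 -0.09  0.29] open 0.0002 q [-0.78 -0.07  1.8   0.    1.42  0.88]
```

View pics/w5.png

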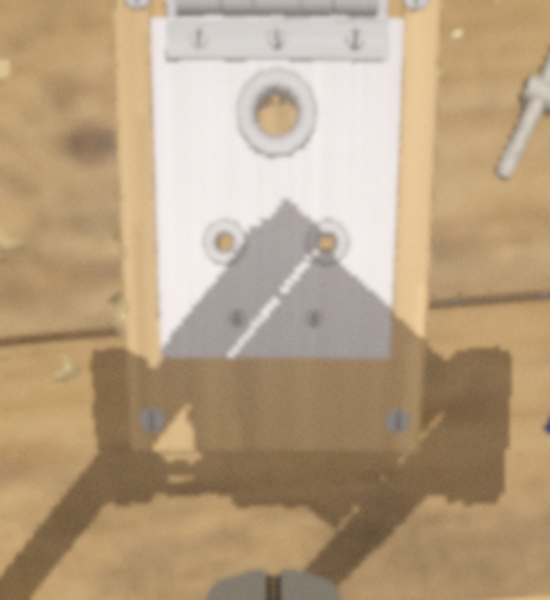

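View pics/s5.png

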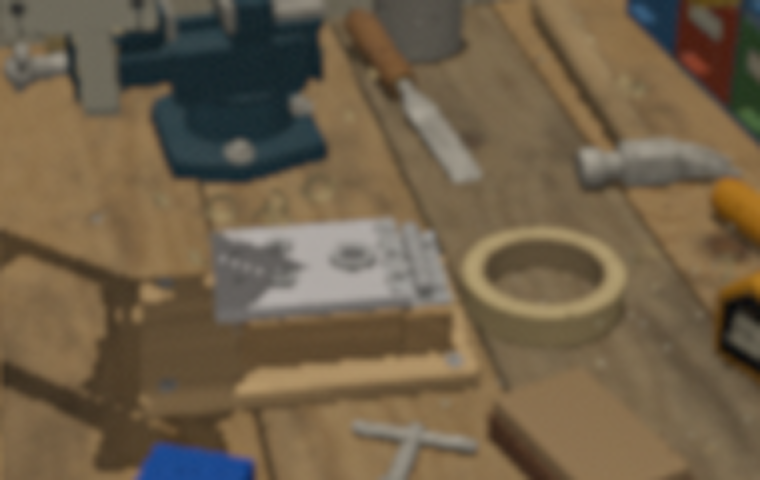

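```bash
python3 - <<'E'
from jig import *
import pickle
c=pickle.load(open('w5.pkl','rb'))
f=lambda x,y:(x/2.5+210-.3,y/2.5-.3)
for n,p,z in [('large',(276.5,112),.060),('s1',(225,242),.060),('s2',(326,242),.060),('tipl',(161,357),.055),('tipr',(392,357),.055)]:
    print(n,j(onplane(c,*f(*p),z)).round(1),onplane(c,*f(*p),z).round(4))
print('leaf near edge by depth',[j(bydepth(c,*f(*p)))[2].round(1) for p in [(200,345),(360,345),(200,90),(360,90),(276,345)]], j(bydepth(c,*f(276,80))).round(1))
E
```

```text
large [20.9 -0.4 60. ] [ 0.5328 -0.3341  0.06  ]
s1 [-20.7  17.6  60. ] [ 0.4928 -0.3128  0.06  ]
s2 [-20.8 -17.5  60. ] [ 0.4898 -0.3478  0.06  ]
tipl [-60.6  42.2  55. ] [ 0.4551 -0.285   0.055 ]
tipr [-60.7 -42.8  55. ] [ 0.448  -0.3697  0.055 ]
leaf near edge by depth [np.float64(54.4), np.float64(54.7), np.float64(54.1), np.float64(54.9), np.float64(55.4)] [30.8 -0.2 59.8]
```

There are three bushes in the wrist picture: two small ones at pixels (300,97) and (340,97), and one clearly largest at (320,45), 42 mm further toward the hinge. It measures (21, 0, 60) in the jig frame, against an expected (22, 0, 60), so that's the one to point at.

```bash
python3 -m inch '[{"x":0.7,"y":0,"z":12,"twist":0},{"x":0,"y":0,"z":25,"twist":0},{"x":0,"y":0,"z":30,"twist":0},{"x":0,"y":0,"z":30,"twist":0},{"x":0,"y":10,"z":25,"twist":0},{"x":0,"y":22,"z":12,"twist":0},{"x":0,"y":20,"z":0,"twist":0},{"x":0,"y":15,"z":0,"twist":0},{"x":0,"y":8,"z":0,"twist":0},{"x":0,"y":4,"z":0,"twist":0},{"x":0,"y":0,"z":0,"twist":0},{"x":0,"y":0,"z":0,"twist":0}]'; python3 jig.py
```

```text
t: 14.9
tool_pos: [0.5337, -0.3349, 0.2713]
orientation: [-1.168, 1.269, -1.272]
force: [-0.2, 0.3, -0.1]
opening: 0.0004
t 14.9 tip_jig [22.2 -1.2 85.3] yaw err -0.0015 tilt [ 0.001 -1.     0.001] Fjig [-0.18  0.27 -0.13] open 0.0004 q [-0.64  0.31  1.54  0.    1.3   1.01]
```

```bash
python3 -m inch '[{"x":-0.9,"y":3,"z":-0.5,"twist":0},{"x":0,"y":1.8,"z":0,"twist":0},{"x":0,"y":0,"z":0,"twist":0},{"x":0,"y":0,"z":0,"twist":0}]' >/dev/null; python3 - <<'E'
from jig import *
import pickle
st()
c=cam('wrist');im=c['color'][::,:,::-1];cv2.imwrite('pics/w6.png',im)
c=cam('side');im=c['color'][100:260,210:400,::-1]
cv2.imwrite('pics/s6.png',cv2.resize(im,None,fx=3.5,fy=3.5,interpolation=cv2.INTER_CUBIC))
E
```

```text
t 15.3 tip_jig [21.1  0.1 79.5] yaw err -0.0012 tilt [ 0. -1.  0.] Fjig [-0.23  0.1   0.31] open 0.0004 q [-0.64  0.31  1.54  0.    1.29  1.01]
```

View pics/w6.png

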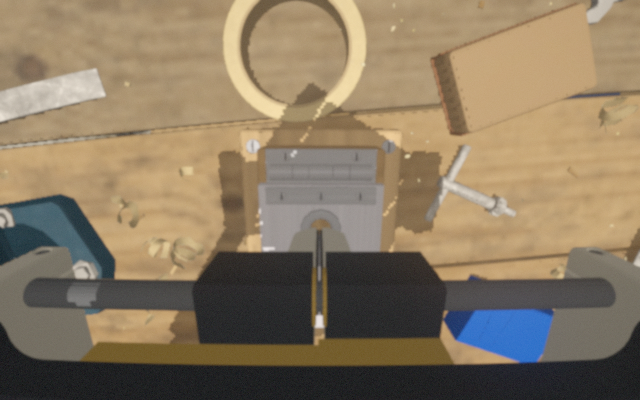

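View pics/s6.png

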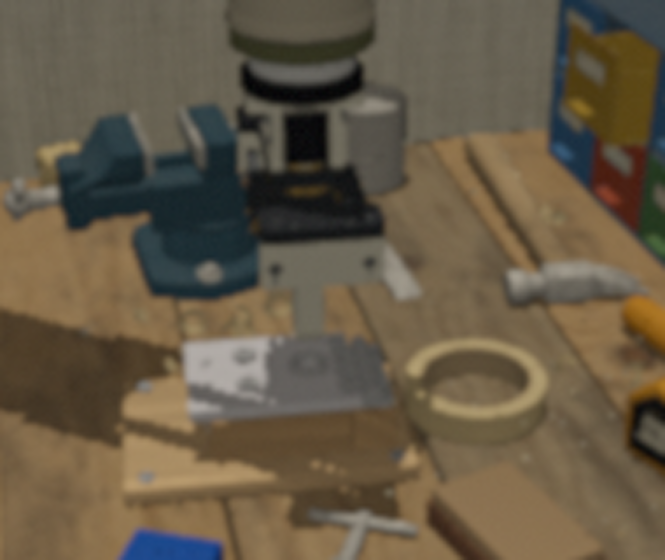

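The fingertips are over the large bush at about 79.5 mm, roughly 2 cm above its rim. I'll hold there for more than 2 s.

```bash
Z='' ; python3 -m inch '[{"x":0,"y":-0.5,"z":0.5,"twist":0},{"x":0,"y":0,"z":0,"twist":0},{"x":0,"y":0,"z":0,"twist":0},{"x":0,"y":0,"z":0,"twist":0},{"x":0,"y":0,"z":0,"twist":0},{"x":0,"y":0,"z":0,"twist":0},{"x":0,"y":0,"z":0,"twist":0},{"x":0,"y":0,"z":0,"twist":0},{"x":0,"y":0,"z":0,"twist":0},{"x":0,"y":0,"z":0,"twist":0},{"x":0,"y":0,"z":0,"twist":0},{"x":0,"y":0,"z":0,"twist":0}]' >/dev/null; python3 -m inch '[{"x":0,"y":0,"z":0,"twist":0},{"x":0,"y":0,"z":0,"twist":0},{"x":0,"y":0,"z":0,"twist":0},{"x":0,"y":0,"z":0,"twist":0},{"x":0,"y":0,"z":0,"twist":0},{"x":0,"y":0,"z":0,"twist":0},{"x":0,"y":0,"z":0,"twist":0},{"x":0,"y":0,"z":0,"twist":0},{"x":0,"y":0,"z":0,"twist":0},{"x":0,"y":0,"z":0,"twist":0},{"x":0,"y":0,"z":0,"twist":0},{"x":0,"y":0,"z":0,"twist":0}]' >/dev/null; python3 -m inch '[{"x":0,"y":0,"z":0,"twist":0},{"x":0,"y":0,"z":0,"twist":0},{"x":0,"y":0,"z":0,"twist":0},{"x":0,"y":0,"z":0,"twist":0},{"x":0,"y":0,"z":0,"twist":0},{"x":0,"y":0,"z":0,"twist":0}]'; python3 - <<'E'
from jig import *
import pickle
st(); c=cam('top'); o=pickle.load(open('top0.pkl','rb'))
d=np.abs(c['color'].astype(int)-o['color']).sum(2)>90
for n,(x0,x1,y0,y1) in dict(key=(338,388,190,235),tape=(252,318,118,172),sand=(340,412,138,190),blue=(350,415,260,315)).items(): print(n,d[y0:y1,x0:x1].sum())
save(c,'top7'); print(robot.close_job())
E
```

```text
t: 18.4
tool_pos: [0.5336, -0.3337, 0.2658]
orientation: [-1.169, 1.27, -1.27]
force: [0.0, -0.6, 0.6]
opening: 0.0006
t 18.4 tip_jig [21.6  0.1 79.8] yaw err -0.0012 tilt [ 0. -1.  0.] Fjig [ 0.08 -0.58  0.61] open 0.0006 q [-0.64  0.31  1.54 -0.    1.29  1.01]
key 440
tape 1086
sand 31
blue 0
the job is handed in; nothing more can be done
None
```

View pics/top7.png

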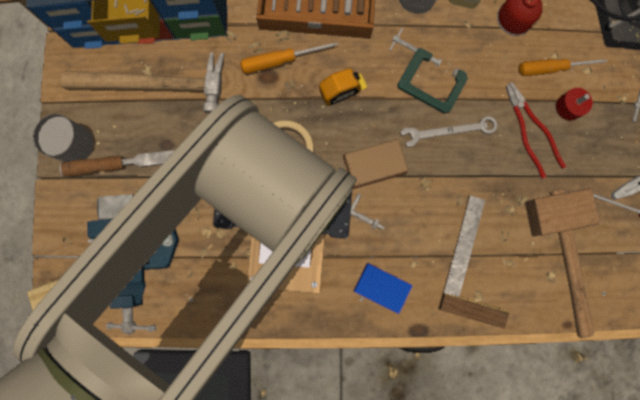

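The job is done and handed in at about 18.5 s on the robot's clock, well inside the 54 s limit. With the fingers shut, I did three things:
- **Block:** I pushed the brown block home against the end stop. Its rear end measured x = -40.1 mm afterwards, against -40 mm expected.
- **Leaf:** I swung it down until it met a hard stop at 55.1 mm, pressing with about 26 N. After I lifted off, its top measured level at 54 to 55 mm.
- **Pointing:** I held the fingertips about 20 mm above the largest bush for about 3 s, at (21.6, 0.1, 79.8) mm in the jig's frame. The force on the tool was about zero.

**Bystanders:** The last top picture shows the key, sanding block and blue block where they were. My before-and-after pixel comparison found no change on the blue block and almost none on the sanding block. It did flag the chuck key and the tape, because the arm covers part of both in that picture, so it can't confirm those two. They looked undisturbed in the earlier side and wrist views, and the arm never went near them.

**Possible offset:** The large bush measured 21 mm along the channel against 22 mm expected. That is within the 2 mm camera calibration.

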